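# Lay out two exhibits for the record photograph

## Robot

A 6-joint arm with a two-finger parallel gripper is mounted at the origin on the work surface. World frame = base frame: x ahead of the robot, y to its left, z up, the work surface at z = 0. Lengths are in m, angles in rad, forces in N, time in s.
With the tool pointing down it reaches from about 0.35 to 0.775 m from the base axis. Payload 7.3 kg.
Tool frame: the origin (TCP) lies at the very end of the fingers, on their centre line; the grasp point (between the pads) lies 19 mm behind it (pinch_z is the distance from the TCP to the grasp point, in m); z points along the fingers, y is the line along which they close (so a half turn about z gives the same grasp; the last joint's range is limited). The gripper opens to 92 mm and grips with 3 to 60 N. Pads are 19 mm wide; open, the fingers measure 130 mm over their backs; the gripper's body (75 mm by 190 mm) begins 47 mm behind the grasp point.
Start: joints at [-1.484, 0.342, 1.524, -0, 1.275, -0.146], TCP at [0.121, -0.511, 0.227] pointing down, gripper open.
Joint ranges: [-2.53, 2.53], [-0.77, 2.02], [0.04, 2.7], [-1, 4.14], [0.28, 2.66], [-3.11, 3.11]. Speed limits (rad/s): [2.57, 2.57, 3.14, 3.14, 3.14, 3.14].

## Interface

Orientations are given as [roll, pitch, yaw] about the fixed x, y, z axes, in that order (R = Rz(yaw) Ry(pitch) Rx(roll)).
In Python, from cell import * gives the robot as it stands.
- The arm moves only by the tool arm_command, never from a script. Its arguments are lists of equal length, an entry for each row: "fingers": the gripper command: -1 is fully open, 1 is shut, values between are in proportion; "travel": the shift along the tool's x, y, z in m, a list of three; "dr": the turn, a rotation vector about the tool's x, y, z in degrees, a list of three. In form: {"fingers": [fingers, ...], "travel": [[x, y, z], ...], "dr": [[wx, wy, wz], ...]}. A call has 1 to 8 rows; each row is the pose to reach, as a shift and turn from the pose commanded when the call began, along the tool's axes at that moment; what a row does not reach only later rows make up. A row lasts 1/12 s, in which the tool goes at most 41.7 mm and 7.16 degrees, less where a joint would pass 70% of its speed; a pose out of reach is approached as far as the arm can. A call with a gripper value outside its range is refused whole. The fingers move at their own pace and stop on an object; "squeeze" is the grip in N (left out, the last holds). Time passes only in rows, so rows that repeat a pose let the fingers close. It gives the time, the measured TCP pose, the force, the opening and the grip force at its end, in the units of the state.
- observe(): the state, without advancing time (a new reading comes with each control period).
- read_camera(name): name is "side" or "top" or "wrist"; returns a dict with "color" (400x640x3 uint8, blue, green, red), "z_map" (400x640 float32, m along the optical axis (not along the pixel's ray), 0 where there is no reading), "fx", "fy", "cx", "cy" (pixels), "k1" (the pictures are not rectified: a ray, as slopes to the right and down, at radius r is drawn at 1 + k1 r^2 times it, then the intrinsics apply), "R" (3x3) and "t" (3): a world point X has camera coordinates R X + t. Camera axes: x right, y down, z forward; pixel columns grow to the right and rows downward; lengths in m; the calibration is good to about 2 mm. A picture is of the moment at which its call begins.
- hand_in(): hands the job in; it is judged then, once.
The state is a dict: "time": time; "qpos": joint angles; "qvel": joint speeds; "joint_efforts": joint torques, N m; "tool_pos": TCP position; "tool_rot": TCP orientation; "contact_force": force on the tool from outside, world axes, zero at the start; "torque": the same for the moment, N m; "opening": finger opening in m; "grip_force": force on a finger pad.
Only numpy, scipy, OpenCV 4.12 (cv2) and the standard library are available. Lean on these libraries where they do the work, as an engineer would, in place of code of your own. Each camera call takes 0.05 s, during which the arm holds its last target. There are 200 camera calls.

## Task

Set the drawer out for the record photograph: stand the powder jar on the middle of the round steel plate and put the copper funnel, mouth down, over the top of the jar; stand the large yellow tent midway between the round plate and the fingerprint card, and the small yellow tent squarely behind the card (on the side away from the robot), its centre 10 cm from the card's centre. Everything ends upright and let go; leave the tripod head and the caliper undisturbed.

Things in the scene. Friction and masses are not known exactly. Their poses are not given: they have to be found in the camera images.
- jar_c (a point): Plain aluminium powder jar, closed, standing upright: body 50 mm diameter and 40 mm high, then a lid 40 mm in diameter up to 55 mm total height. The point is on its axis at half height (27.5 mm above its foot). About 0.18 kg. The drawer floor, green enamel, on which all loose things stand at the start, is at height z = 4 mm.
- funnel_c (a point): Squat copper funnel, mouth down, 75 mm high: rim 76 mm diameter, cone up to 40 mm, straight spout 18 mm diameter from 44 to 75 mm (the grip). Inside, a flat plate 19 mm above the rim rests on the jar's lid when the funnel is over the jar: funnel's rim then 36 mm above the jar's foot. Bore 55 mm at the plate, 71 mm at the rim. Point: on its axis, half-way up (37.5 mm). 0.09 kg.
- large_tent_c (a point): The larger yellow plastic marker tent, A-shaped, 90 mm high, 70 mm long, 53 mm deep at the foot. Its ridge is an upright crest 10 mm thick, as long as the tent, from 60 to 90 mm height, to pinch across. x points across the ridge (through the crest's 10 mm), y along it, z up. Point: its middle, half-way up (45 mm above its foot). 0.07 kg.
- small_tent_c (a point): The smaller yellow plastic marker tent, of the same shape, 64 mm high, 42 mm long, 40 mm deep at the foot; crest 10 mm thick from 34 to 64 mm height. x across the ridge, y along the ridge, z up. The point is in its middle at half height (32 mm above its foot). About 0.035 kg.
- round_plate: Round steel plate, 100 mm in diameter and 8 mm thick, fixed on one half of the black mat (left or right, it varies). Origin: centre of its underside, on the mat, so its top is 8 mm above the origin.
- print_card: Fingerprint card: white card with a dark print on a square steel holder, 90 x 90 mm and 8 mm thick, fixed on the other half of the mat. Origin: centre of its underside, on the mat, 7 mm above z = 0. Its sides are parallel to the mat's; x points squarely behind it (away from the robot), y to the left, z up.
- mat: Black rubber photo mat, 110 mm (x) by 400 mm (y), 3 mm thick, fixed on the drawer floor; top at z = 7 mm. Round plate and card lie on it, each 150 mm from its centre along y: its centre is midway between them. Origin: centre of its underside; x points away from the robot, square to its long side. The place behind the card is off the mat, on the drawer floor.
- tripod_c (a point): Bystander: black bakelite tripod head, 88 mm high, disc foot 68 mm in diameter, square top 50 x 60 mm and a small side knob reaching 40 mm from its axis. Loose, to be left where it is. The point is on its axis at half height (44 mm).
- caliper: Bystander: steel folding caliper lying flat, loose, about 150 mm long along its x, 68 mm wide, 8 mm thick. It lies near the far wall of the drawer; leave it. Origin: its middle, on the drawer floor. (An unlisted cast-iron hand press, 257 mm high, is bolted in the drawer's far left corner, beyond x = 0.70 and y = 0.29.)
Mind the look-alikes: they are no part of the job. There is more than one size of the part that bears funnel_c; the job needs the larger.

How it is judged:
By the outcome, as a careful person would: the job done as asked, in the order asked, and still so for the second after the job is handed in, with the robot touching nothing.
It also fails if it takes over 117 s, if anything falls off the work surface, if the arm or the gripper's body presses on something with over 40 N, if the wrist force passes 120 N, or if a joint passes its speed limit or range.

## Working session

There is one attempt and no reset: what is moved stays moved. The work goes in short steps, Python scripts to look and compute and a tool call to move; the robot and the scene stay as the last step left them, time stands still between calls to the robot, and variables do not carry over. Pictures are saved under pics/ and viewed, at most 14 in all, crops included, and the job is handed in when it is done.

Besides the shell and the picture viewer there is one more tool, called after ">>>" by a JSON object that holds its "name" and its "arguments". arm_command: Moves the arm, as the interface text tells. Its arguments: {"type":"object","properties":{"fingers":{"type":"array","items":{"type":"number"}},"travel":{"type":"array","items":{"type":"array","items":{"type":"number"}}},"dr":{"type":"array","items":{"type":"array","items":{"type":"number"}}},"squeeze":{"type":"number"}},"required":["fingers","travel","dr"]}

```bash
mkdir -p pics; ls; cat > h.py <<'E'
from cell import *
import numpy as np, cv2
from scipy.spatial.transform import Rotation as Ro
def save(name,fn,crop=None,k=1):
    c=read_camera(name); np.savez('pics/'+fn+'.npz',**c); im=c['color']
    if crop: im=im[crop[1]:crop[3],crop[0]:crop[2]]
    cv2.imwrite('pics/'+fn+'.png',cv2.resize(im,None,fx=k,fy=k,interpolation=cv2.INTER_CUBIC)); return c
def crop(fn,out,b,k):
    im=np.load('pics/'+fn+'.npz')['color'][b[1]:b[3],b[0]:b[2]]
    cv2.imwrite('pics/'+out+'.png',cv2.resize(im,None,fx=k,fy=k,interpolation=cv2.INTER_CUBIC))
def ray(c,u,v):
    K=np.array([[c['fx'],0,c['cx']],[0,c['fy'],c['cy']],[0,0,1]],float)
    x,y=(u-c['cx'])/c['fx'],(v-c['cy'])/c['fy']
    X,Y=x,y
    for _ in range(20):
        s=1+c['k1']*(X*X+Y*Y); X,Y=x/s,y/s
    return np.array([X,Y,1.])
def atz(c,u,v,z):  # intersect pixel ray with plane z
    d=c['R'].T@ray(c,u,v); o=-c['R'].T@c['t']; return o+d*(z-o[2])/d[2]
def dep(c,u,v):
    return c['R'].T@(ray(c,u,v)*c['z_map'][int(v),int(u)]-c['t'])
def cloud(c):
    v,u=np.mgrid[0:400,0:640]; x,y=(u-c['cx'])/c['fx'],(v-c['cy'])/c['fy']; X,Y=x,y
    for _ in range(20):
        s=1+c['k1']*(X*X+Y*Y); X,Y=x/s,y/s
    P=np.dstack([X,Y,np.ones_like(X)])*c['z_map'][...,None]
    return (P-c['t'])@c['R']
E
python3 - <<'E'
from h import *
np.set_printoptions(precision=4,suppress=True)
print(observe())
for n in('top','side'):
    c=save(n,n+'0',k=1.25); print(n,-c['R'].T@c['t'],c['R'][2],c['k1'],c['fx'])
E
```

```text
pics
{'time': 0.0, 'qpos': array([-1.484 ,  0.3427,  1.525 , -0.    ,  1.2754, -0.146 ]), 'qvel': array([-0.0001,  0.0003,  0.0001, -0.0009,  0.0013,  0.0027]), 'joint_efforts': array([  0.0004, -43.1241, -24.4216,   0.0719,   0.0561,  -0.0001]), 'tool_pos': array([ 0.1211, -0.5104,  0.2261]), 'tool_rot': array([-3.1401, -0.0002,  0.2328]), 'contact_force': array([-0.8308, -0.3024,  0.2837]), 'torque': array([-0.0238, -0.0459,  0.0164]), 'grip_force': 0.0, 'opening': 0.09209350533173788}
top [0.2418 0.1559 1.5765] [ 0.2089 -0.0205 -0.9777] 0.0038753661748499525 516.5034978559455
side [ 0.32   -0.95    0.7266] [ 0.1848  0.8383 -0.5129] -0.09344876848625241 402.9925161440625
```

View pics/top0.png

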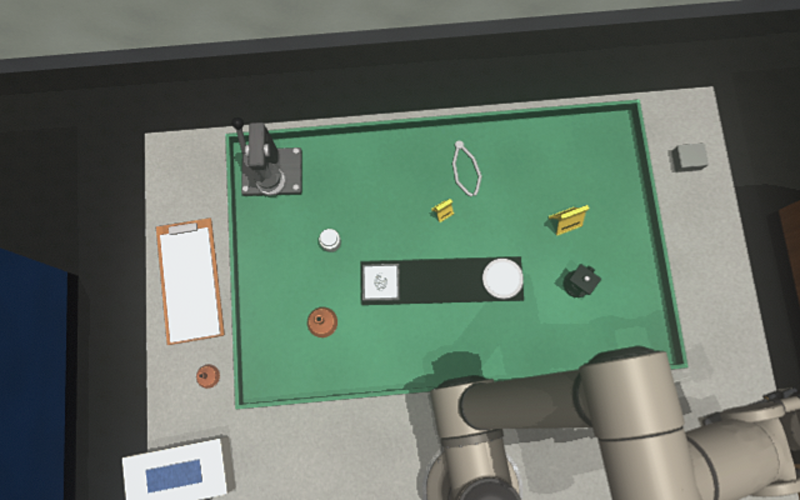

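View pics/side0.png

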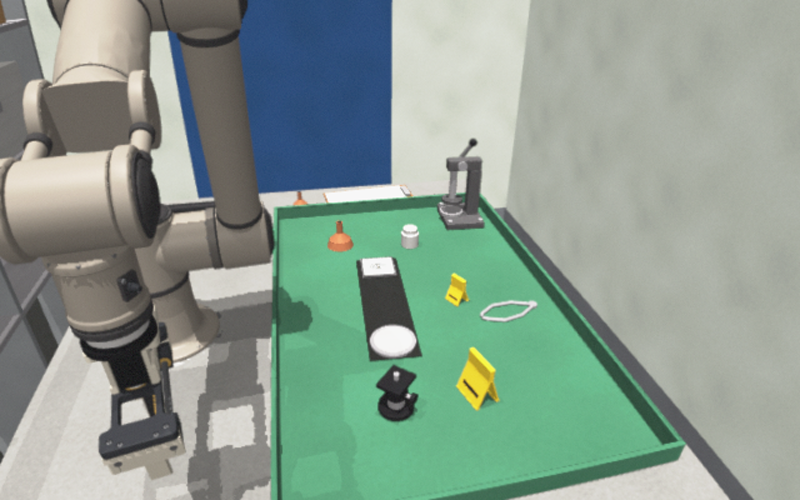

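Top picture: the jar is at (329,239), the two tents at (444,210) small and (568,220) large, the plate at (503,279), the card at (380,282), the tripod at (583,281) and the caliper at (466,170). There are two funnels, (321,321) inside the drawer and (207,376) outside it. The one at (321,321) looks larger, so it fits the description. I'll measure both and confirm in a crop.

```bash
cat > m.py <<'E'
from h import *
np.set_printoptions(precision=4,suppress=True)
c=dict(np.load('pics/top0.npz')); P=cloud(c)
def obj(n,u,v,r,zmin,zmax=.3):
    u/=1.25;v/=1.25; r/=1.25
    w=P[int(v-r):int(v+r),int(u-r):int(u+r)].reshape(-1,3); w=w[(w[:,2]>zmin)&(w[:,2]<zmax)]
    (cx,cy),(a,b),t=cv2.minAreaRect((w[:,:2]*1000).astype(np.float32))
    print(n,len(w),'zmax %.3f'%np.percentile(w[:,2],98),'mean',w.mean(0),'rect',cx,cy,a,b,t); return w
obj('jar lid',329,239,22,.05)
obj('funB low',321,321,25,.015,.045);obj('funB spout',321,321,25,.055)
obj('funS all',207,376,22,.012);obj('funS spout',207,376,22,.035)
obj('lt crest',568,218,30,.075); obj('lt all',568,220,30,.02)
obj('st crest',444,210,20,.05); obj('st all',444,210,20,.015)
obj('plate',503,279,30,.011); obj('card',380,282,28,.011)
obj('tripod',583,281,30,.02);obj('caliper',466,170,40,.007)
print('mat corners',[atz(c,u/1.25,v/1.25,.007)[:2] for u,v in((361,262),(522,257),(524,300),(362,304))])
print('card corners',[atz(c,u/1.25,v/1.25,.015)[:2] for u,v in((362,265),(398,264),(399,299),(363,300))])
crop('top0','funs',(140,225,300,325),5)
E
python3 m.py
```

```text
jar lid 144 zmax 0.065 mean [0.6145 0.2868 0.0577] rect 615.0648193359375 286.8839111328125 38.932411193847656 38.4764404296875 8.199061393737793
funB low 338 zmax 0.043 mean [0.4169 0.3197 0.0292] rect 418.5340270996094 321.18890380859375 66.75053405761719 66.10231018066406 29.44426155090332
funB spout 40 zmax 0.084 mean [0.4179 0.3204 0.0762] rect 418.03173828125 320.4170837402344 16.815174102783203 16.689409255981445 86.79171752929688
funS all 202 zmax 0.059 mean [0.3139 0.5993 0.0255] rect 314.0185546875 601.43115234375 46.96575164794922 46.02779006958008 25.6772518157959
funS spout 29 zmax 0.060 mean [0.3146 0.6008 0.0526] rect 315.4766540527344 599.2307739257812 12.579801559448242 18.691246032714844 32.24363708496094
lt crest 101 zmax 0.100 mean [ 0.616  -0.3013  0.0908] rect 616.676025390625 -301.3719482421875 10.55988883972168 70.68466186523438 15.736443519592285
lt all 306 zmax 0.099 mean [ 0.6124 -0.3019  0.0585] rect 616.5238647460938 -303.6246643066406 42.28443145751953 74.87104034423828 14.443459510803223
st crest 64 zmax 0.075 mean [0.6688 0.0024 0.0637] rect 669.011657
[... 352 characters left out ...]
368225097656 84.8392105102539
card 787 zmax 0.023 mean [0.5029 0.1706 0.0154] rect 504.66796875 175.12396240234375 135.9537353515625 136.47438049316406 84.89911651611328
tripod 416 zmax 0.089 mean [ 0.456  -0.3071  0.0733] rect 459.1739501953125 -310.7478332519531 60.13984680175781 75.90019226074219 47.272335052490234
caliper 905 zmax 0.068 mean [ 0.7664 -0.0606  0.0137] rect 765.8360595703125 -67.41991424560547 204.0299835205078 231.0450897216797 84.48263549804688
mat corners [array([0.5569, 0.2147]), array([ 0.5342, -0.1843]), array([ 0.4272, -0.1753]), array([0.4524, 0.2203])]
card corners [array([0.5476, 0.2125]), array([0.5422, 0.124 ]), array([0.4556, 0.1293]), array([0.4609, 0.2168])]
```

View pics/funs.png

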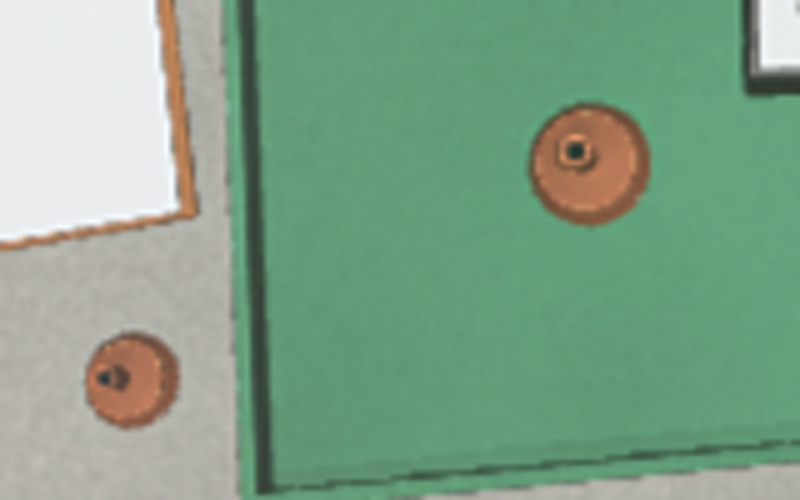

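Confirmed: the funnel at top (321,321), in the crop at (588,163), is the large one (rim about 76 mm, top at 79 mm). The one at (207,376) is about 56 mm tall and sits outside the drawer. Next I refine the fixed parts and work out the first move.

```bash
cat > plan.py <<'E'
from h import *
import sys
# usage: plan.py x y z yawdeg
x,y,z,w=map(float,sys.argv[1:5]); s=observe()
R=Ro.from_euler('xyz',s['tool_rot']); T=Ro.from_euler('xyz',[np.pi,0,np.radians(w)])
d=R.inv().apply(np.array([x,y,z])-s['tool_pos'])
print('travel',(d*1000).round(1),'mm dr',np.degrees((R.inv()*T).as_rotvec()).round(2),'rows',np.linalg.norm(d)/.0417)
E
python3 - <<'E'
from h import *
c=dict(np.load('pics/top0.npz')); hsv=cv2.cvtColor(c['color'],cv2.COLOR_BGR2HSV)
m=((hsv[...,1]<60)&(hsv[...,2]>140)).astype(np.uint8)
for n,u,v in(('card',304,226),('plate',402,223)):
    mm=np.zeros_like(m); mm[v-24:v+24,u-24:u+24]=m[v-24:v+24,u-24:u+24]
    cs,_=cv2.findContours(mm,0,2); k=max(cs,key=cv2.contourArea)[:,0]
    w=np.array([atz(c,a,b,.015)[:2] for a,b in k])*1000; w=w.astype(np.float32)
    print(n,cv2.minAreaRect(w),cv2.minEnclosingCircle(w),cv2.fitEllipse(w))
E
python3 plan.py .614 .287 .2 5
```

```text
card ((503.51324462890625, 171.92416381835938), (79.97602844238281, 80.58798217773438), 84.92973327636719) ((503.4976806640625, 171.88661193847656), 54.62723159790039) ((501.63751220703125, 167.0165557861328), (95.79073333740234, 101.76079559326172), 10.346490859985352)
plate ((485.524658203125, -128.9542694091797), (96.59603881835938, 97.82913970947266), 39.066810607910156) ((485.45062255859375, -128.56195068359375), 50.2302131652832) ((485.455078125, -128.2474822998047), (95.69126892089844, 98.29326629638672), 5.737653732299805)
travel [ 663.6 -662.2   27.2] mm dr [-0.08 -0.01  8.34] rows 22.490472627902925
```

>>> {"name": "arm_command", "arguments": {"fingers": [-1, -1, -1, -1, -1, -1, -1, -1], "travel": [[0.415, -0.32, 0], [0.415, -0.32, 0], [0.415, -0.32, 0], [0.415, -0.32, 0], [0.415, -0.32, 0], [0.415, -0.32, 0], [0.415, -0.32, 0], [0.415, -0.32, 0]], "dr": [[0, 0, 7], [0, 0, 8], [0, 0, 8], [0, 0, 8], [0, 0, 8], [0, 0, 8], [0, 0, 8], [0, 0, 8]], "squeeze": 20}}

```text
time: 0.77
tool_pos: [0.3317, -0.25, 0.2266]
tool_rot: [-3.142, 0.0, 0.093]
contact_force: [0.4, -0.8, -0.6]
opening: 0.0918
grip_force: 0.0
```

```bash
python3 plan.py .614 .287 .2 5
```

```text
travel [ 330.8 -508.5   26.6] mm dr [-0.    0.    0.31] rows 14.56249387389087
```

>>> {"name": "arm_command", "arguments": {"fingers": [-1, -1, -1, -1, -1, -1, -1, -1], "travel": [[0.331, -0.508, 0.027], [0.331, -0.508, 0.027], [0.331, -0.508, 0.027], [0.331, -0.508, 0.027], [0.331, -0.508, 0.027], [0.331, -0.508, 0.027], [0.331, -0.508, 0.027], [0.331, -0.508, 0.027]], "dr": [[0, 0, 0], [0, 0, 0], [0, 0, 0], [0, 0, 0], [0, 0, 0], [0, 0, 0], [0, 0, 0], [0, 0, 0]]}}

```text
time: 1.43
tool_pos: [0.4864, 0.045, 0.2116]
tool_rot: [3.141, 0.0, 0.093]
contact_force: [0.2, -0.3, 0.3]
opening: 0.0918
grip_force: 0.0
```

```bash
python3 plan.py .614 .287 .2 5
```

```text
travel [ 149.6 -229.    11.5] mm dr [0.01 0.03 0.36] rows 6.566239565960798
```

>>> {"name": "arm_command", "arguments": {"fingers": [-1, -1, -1, -1, -1, -1, -1, -1], "travel": [[0.15, -0.229, 0.012], [0.15, -0.229, 0.012], [0.15, -0.229, 0.012], [0.15, -0.229, 0.012], [0.15, -0.229, 0.012], [0.15, -0.229, 0.012], [0.15, -0.229, 0.012], [0.15, -0.229, 0.012]], "dr": [[0, 0, 0], [0, 0, 0], [0, 0, 0], [0, 0, 0], [0, 0, 0], [0, 0, 0], [0, 0, 0], [0, 0, 0]]}}

```text
time: 2.1
tool_pos: [0.6145, 0.2893, 0.1975]
tool_rot: [-3.141, 0.001, 0.097]
contact_force: [-0.8, 0.4, -0.1]
opening: 0.092
grip_force: 0.0
```

```bash
python3 - <<'E'
from h import *
np.set_printoptions(precision=4,suppress=True)
print(observe()['tool_pos'],observe()['tool_rot'])
c=save('wrist','w1',k=1.25); P=cloud(c); print(-c['R'].T@c['t'],c['R'][2])
w=P.reshape(-1,3); w=w[(c['z_map'].ravel()>0)&(abs(w[:,0]-.614)<.045)&(abs(w[:,1]-.287)<.045)]
l=w[(w[:,2]>.05)&(w[:,2]<.07)]; print(len(l),l.mean(0),cv2.minEnclosingCircle((l[:,:2]*1000).astype(np.float32)))
E
```

```text
[0.6145 0.2893 0.1975] [-3.1406  0.0014  0.0972]
[0.6813 0.2967 0.3555] [-0.2522 -0.0227 -0.9674]
1637 [0.6144 0.2872 0.0589] ((613.4169921875, 286.9574890136719), 20.01262664794922)
```

View pics/w1.png

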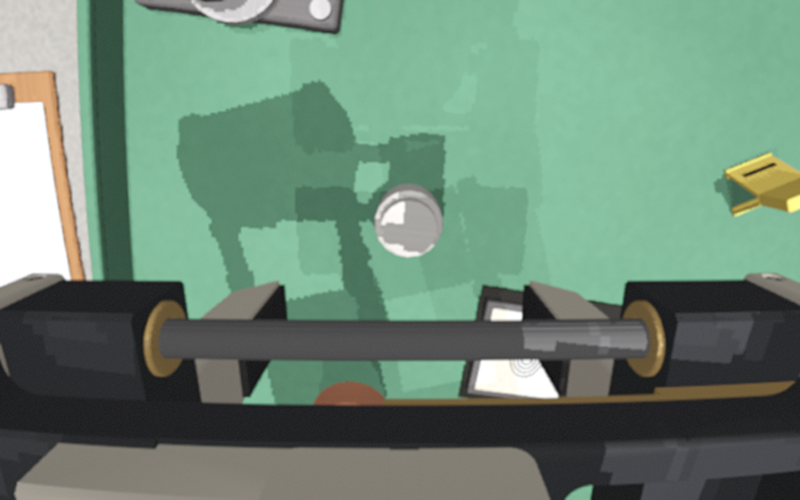

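The wrist picture shows the jar clear at (409,222), with the press's base plate corner at (340,0). Both cameras agree on the jar at (0.614, 0.287). Before descending I check the press's clearance.

```bash
python3 - <<'E'
from h import *
c=dict(np.load('pics/top0.npz')); P=cloud(c)
w=P[90:165,175:250].reshape(-1,3); w=w[(w[:,0]>.66)&(w[:,1]>.26)&(w[:,2]<.3)&(w[:,1]<.5)]
for a,b in((.01,.03),(.03,.06),(.06,.12),(.12,.2),(.2,.3)):
    k=w[(w[:,2]>a)&(w[:,2]<b)]; print(a,b,len(k),np.percentile(k,[2,98],axis=0)[:,:2].round(3).tolist() if len(k) else '')
E
python3 plan.py .614 .287 .014 5
```

```text
0.01 0.03 988 [[0.738, 0.33], [0.902, 0.497]]
0.03 0.06 477 [[0.747, 0.318], [0.911, 0.491]]
0.06 0.12 359 [[0.75, 0.395], [0.852, 0.452]]
0.12 0.2 198 [[0.757, 0.398], [0.859, 0.456]]
0.2 0.3 601 [[0.76, 0.404], [0.858, 0.46]]
travel [ 5.000e-01 -1.000e-01  1.838e+02] mm dr [0.02 0.13 0.51] rows 4.407882187094157
```

>>> {"name": "arm_command", "arguments": {"fingers": [-1, -1, -1, -1, -1, -1, -1, 0.6], "travel": [[0, 0, 0.04], [0, 0, 0.08], [0, 0, 0.12], [0, 0, 0.15], [0, 0, 0.17], [0, 0, 0.184], [0, 0, 0.184], [0, 0, 0.184]], "dr": [[0, 0, 0], [0, 0, 0], [0, 0, 0], [0, 0, 0], [0, 0, 0], [0, 0, 0], [0, 0, 0], [0, 0, 0]]}}

```text
time: 2.82
tool_pos: [0.6136, 0.2836, 0.0155]
tool_rot: [3.141, 0.002, 0.092]
contact_force: [0.5, 0.4, 0.7]
opening: 0.0886
grip_force: 0.0
```

>>> {"name": "arm_command", "arguments": {"fingers": [0.6, 0.6, 0.6, 0.6, 0.6, 0.6, 0.6, 0.6], "travel": [[0, 0, 0], [0, 0, 0], [0, 0, 0], [0, 0, 0], [0, 0, 0], [0, 0, -0.01], [0, 0, -0.04], [0, 0, -0.08]], "dr": [[0, 0, 0], [0, 0, 0], [0, 0, 0], [0, 0, 0], [0, 0, 0], [0, 0, 0], [0, 0, 0], [0, 0, 0]]}}

```text
time: 3.48
tool_pos: [0.6117, 0.284, 0.0935]
tool_rot: [3.14, 0.008, 0.093]
contact_force: [1.1, 0.5, -0.6]
opening: 0.0492
grip_force: 20.0
```

```bash
python3 plan.py .4855 -.1286 .13 5; python3 -c "
from cell import *;print(observe())"
```

```text
travel [-164.4  399.1  -34.5] mm dr [0.11 0.45 0.34] rows 10.383286593018536
{'time': 3.4833, 'qpos': array([ 3.21120212e-01,  7.34178690e-01,  1.22610152e+00, -1.21775381e-04,
        1.18939081e+00,  1.79873018e+00]), 'qvel': array([-4.95858564e-04, -5.46011857e-01, -4.92280696e-01, -5.12463616e-04,
        9.66287652e-01,  6.07592532e-04]), 'joint_efforts': array([ 2.47667748e-01, -5.89630973e+01, -2.16456234e+01,  1.36345642e-02,
       -1.45301934e+00, -6.50086768e-04]), 'tool_pos': array([0.61173055, 0.28395971, 0.09346709]), 'tool_rot': array([3.13965744, 0.00784396, 0.09322455]), 'contact_force': array([ 1.09945811,  0.4730462 , -0.62994188]), 'torque': array([-0.00860691, -0.04739756,  0.01088699]), 'grip_force': 19.999079217086546, 'opening': 0.04916354307360469}
```

>>> {"name": "arm_command", "arguments": {"fingers": [0.6, 0.6, 0.6, 0.6, 0.6, 0.6, 0.6, 0.6], "travel": [[-0.164, 0.4, -0.035], [-0.164, 0.4, -0.035], [-0.164, 0.4, -0.035], [-0.164, 0.4, -0.035], [-0.164, 0.4, -0.035], [-0.164, 0.4, -0.035], [-0.164, 0.4, -0.035], [-0.164, 0.4, -0.035]], "dr": [[0, 0, 0], [0, 0, 0], [0, 0, 0], [0, 0, 0], [0, 0, 0], [0, 0, 0], [0, 0, 0], [0, 0, 0]]}}

```text
time: 4.15
tool_pos: [0.5164, -0.0346, 0.1237]
tool_rot: [3.141, -0.001, 0.094]
contact_force: [1.0, -1.2, -1.5]
opening: 0.0493
grip_force: 20.0
```

```bash
python3 plan.py .4855 -.1286 .06 5
```

```text
travel [-39.6  90.6  63.7] mm dr [ 0.02 -0.04  0.36] rows 2.8213679456305494
```

>>> {"name": "arm_command", "arguments": {"fingers": [0.6, 0.6, 0.6, 0.6, 0.6, 0.6, 0.6, 0.6], "travel": [[-0.017, 0.035, 0.01], [-0.03, 0.07, 0.03], [-0.0396, 0.0906, 0.05], [-0.0396, 0.0906, 0.063], [-0.0396, 0.0906, 0.063], [-0.0396, 0.0906, 0.063], [-0.0396, 0.0906, 0.063], [-0.0396, 0.0906, 0.063]], "dr": [[0, 0, 0], [0, 0, 0], [0, 0, 0], [0, 0, 0], [0, 0, 0], [0, 0, 0], [0, 0, 0], [0, 0, 0]]}}

```text
time: 4.82
tool_pos: [0.4873, -0.1264, 0.061]
tool_rot: [3.14, -0.002, 0.095]
contact_force: [-0.2, 0.1, -2.5]
opening: 0.0495
grip_force: 20.0
```

```bash
python3 plan.py .4855 -.1286 .026 5; python3 - <<'E'
from h import *
np.set_printoptions(precision=4,suppress=True)
c=save('wrist','w2',k=1.25); hsv=cv2.cvtColor(c['color'],cv2.COLOR_BGR2HSV)
E
```

```text
travel [-2.  2. 35.] mm dr [ 0.06 -0.11  0.43] rows 0.8418579152932915
```

View pics/w2.png

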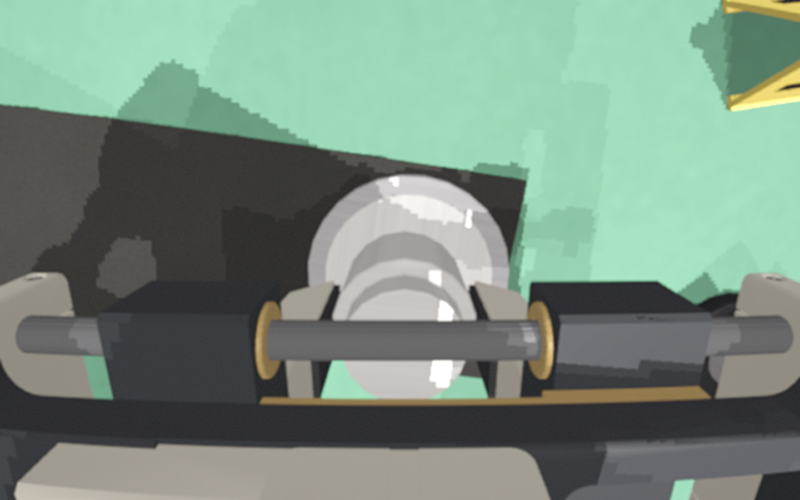

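The wrist picture shows the jar held over the plate. The plate rim arc runs through (308,265), (410,174) and (510,260), so I fit that for the centre.

```bash
python3 - <<'E'
from h import *
from scipy.optimize import least_squares
c=dict(np.load('pics/w2.npz'))
p=np.array([atz(c,u/1.25,v/1.25,.015)[:2] for u,v in((309,262),(330,212),(365,185),(410,174),(455,185),(490,212),(509,258))])
r=least_squares(lambda q:np.hypot(*(p-q).T)-.05,[.485,-.128]); print(r.x,r.fun.round(4))
l=np.array([atz(c,u/1.25,v/1.25,.060+.0045+.0215-.0) [:2] for u,v in((345,312),(352,365),(410,401),(465,360),(476,316))]);print(l)
E
```

```text
[ 0.48332352 -0.12848638] [-0.0002 -0.0002 -0.0002  0.0003 -0.0001  0.0001 -0.0004]
[[ 0.49353745 -0.10524937]
 [ 0.47416325 -0.10873533]
 [ 0.46185534 -0.12985667]
 [ 0.47966364 -0.14692918]
 [ 0.49614221 -0.14839315]]
```

>>> {"name": "arm_command", "arguments": {"fingers": [0.6, 0.6, 0.6, 0.6, 0.6], "travel": [[-0.003, 0.002, 0.012], [-0.003, 0.002, 0.022], [-0.003, 0.002, 0.03], [-0.003, 0.002, 0.034], [-0.003, 0.002, 0.034]], "dr": [[0, 0, 0], [0, 0, 0], [0, 0, 0], [0, 0, 0], [0, 0, 0]]}}

```text
time: 5.28
tool_pos: [0.4848, -0.1288, 0.027]
tool_rot: [3.141, -0.003, 0.094]
contact_force: [0.1, 2.8, 10.9]
opening: 0.0493
grip_force: 20.0
```

```bash
python3 -c "
from cell import *;s=observe();print(s['tool_pos'],s['contact_force'])"
```

```text
[ 0.4847849  -0.12875536  0.02702751] [ 0.13226553  2.82971473 10.86110182]
```

>>> {"name": "arm_command", "arguments": {"fingers": [0.3, -0.3, -1, -1, -1, -1, -1, -1], "travel": [[0, 0, 0], [0, 0, 0], [0, 0, 0], [0, 0, 0], [0, 0, 0], [0, 0, -0.03], [0, 0, -0.07], [0, 0, -0.11]], "dr": [[0, 0, 0], [0, 0, 0], [0, 0, 0], [0, 0, 0], [0, 0, 0], [0, 0, 0], [0, 0, 0], [0, 0, 0]]}}

```text
time: 5.95
tool_pos: [0.4824, -0.1288, 0.1361]
tool_rot: [-3.14, 0.003, 0.093]
contact_force: [1.2, -0.6, 0.3]
opening: 0.0896
grip_force: 0.0
```

```bash
python3 plan.py .4179 .3205 .18 5
```

```text
travel [ -22.7 -453.4  -43.1] mm dr [-0.09  0.18  0.33] rows 10.936557667527477
```

>>> {"name": "arm_command", "arguments": {"fingers": [-1, -1, -1, -1, -1, -1, -1, -1], "travel": [[0, -0.03, -0.03], [-0.023, -0.454, -0.043], [-0.023, -0.454, -0.043], [-0.023, -0.454, -0.043], [-0.023, -0.454, -0.043], [-0.023, -0.454, -0.043], [-0.023, -0.454, -0.043], [-0.023, -0.454, -0.043]], "dr": [[0, 0, 0], [0, 0, 0], [0, 0, 0], [0, 0, 0], [0, 0, 0], [0, 0, 0], [0, 0, 0], [0, 0, 0]]}}

```text
time: 6.62
tool_pos: [0.4371, 0.1904, 0.1745]
tool_rot: [3.141, 0.0, 0.093]
contact_force: [0.9, -0.0, 0.1]
opening: 0.0916
grip_force: 0.0
```

```bash
python3 plan.py .4179 .3205 .13 5; python3 - <<'E'
from h import *
c=read_camera('top'); P=cloud(c); w=P.reshape(-1,3); w=w[(abs(w[:,0]-.485)<.05)&(abs(w[:,1]+.128)<.05)]
l=w[(w[:,2]>.06)&(w[:,2]<.085)]; print(len(l),l.mean(0),cv2.minEnclosingCircle((l[:,:2]*1000).astype(np.float32)))
E
```

```text
travel [  -7.  -131.4   44.5] mm dr [0.01 0.   0.33] rows 3.3302659910907773
156 [ 0.48586548 -0.12576377  0.0686108 ] ((485.94976806640625, -126.0365219116211), 23.310443878173828)
```

>>> {"name": "arm_command", "arguments": {"fingers": [-1, -1, -1, -1, -1, -1, -1, -1], "travel": [[-0.002, -0.041, 0], [-0.004, -0.082, 0.005], [-0.007, -0.12, 0.015], [-0.007, -0.1315, 0.03], [-0.007, -0.1315, 0.045], [-0.007, -0.1315, 0.045], [-0.007, -0.1315, 0.045], [-0.007, -0.1315, 0.045]], "dr": [[0, 0, 0], [0, 0, 0], [0, 0, 0], [0, 0, 0], [0, 0, 0], [0, 0, 0], [0, 0, 0], [0, 0, 0]]}}

```text
time: 7.33
tool_pos: [0.4192, 0.3184, 0.1301]
tool_rot: [-3.142, -0.0, 0.092]
contact_force: [0.1, -1.0, 0.9]
opening: 0.0916
grip_force: 0.0
```

```bash
python3 plan.py .4179 .3205 .05 5; python3 - <<'E'
from h import *
c=save('wrist','w3',k=1.25); P=cloud(c); w=P.reshape(-1,3); w=w[(abs(w[:,0]-.418)<.03)&(abs(w[:,1]-.3205)<.03)]
l=w[(w[:,2]>.07)&(w[:,2]<.085)]; print(len(l),l.mean(0),cv2.minEnclosingCircle((l[:,:2]*1000).astype(np.float32)))
E
```

```text
travel [-1.2 -2.3 80.1] mm dr [-0.   -0.03  0.29] rows 1.920936213026893
705 [0.41730412 0.32137823 0.07867143] ((416.2597351074219, 321.3203125), 9.218649864196777)
```

View pics/w3.png

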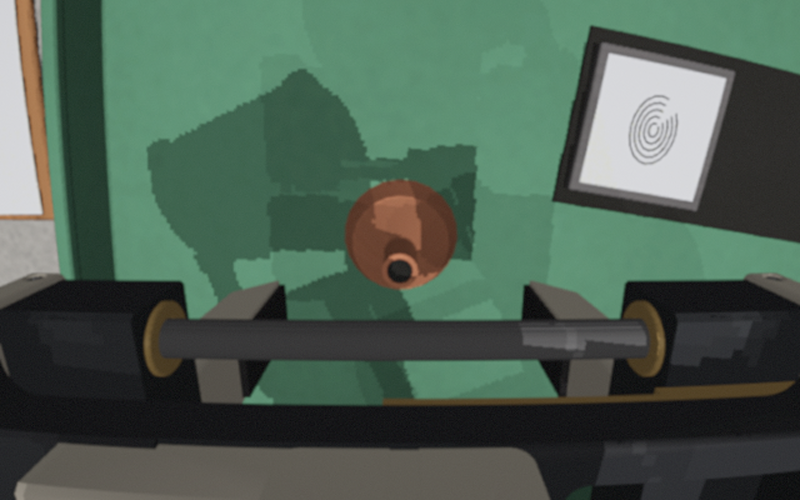

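The wrist picture shows the spout at (400,268) between the fingers, and the card holder's corners at (605,43), (735,72), (697,210) and (570,187).

>>> {"name": "arm_command", "arguments": {"fingers": [-1, -1, -1, 0, 1, 1, 1, 1], "travel": [[-0.002, -0.003, 0.035], [-0.002, -0.003, 0.065], [-0.002, -0.003, 0.08], [-0.002, -0.003, 0.08], [-0.002, -0.003, 0.08], [-0.002, -0.003, 0.08], [-0.002, -0.003, 0.08], [-0.002, -0.003, 0.08]], "dr": [[0, 0, 0], [0, 0, 0], [0, 0, 0], [0, 0, 0], [0, 0, 0], [0, 0, 0], [0, 0, 0], [0, 0, 0]]}}

```text
time: 8.05
tool_pos: [0.4174, 0.322, 0.051]
tool_rot: [-3.14, -0.003, 0.093]
contact_force: [0.6, -0.1, 0.3]
opening: 0.0633
grip_force: 0.0
```

>>> {"name": "arm_command", "arguments": {"fingers": [1, 1, 1, 1, 1, 1, 1, 1], "travel": [[0, 0, 0], [0, 0, 0], [0, 0, 0], [0, 0, 0], [0, 0, 0], [0, 0, -0.02], [0, 0, -0.06], [0, 0, -0.1]], "dr": [[0, 0, 0], [0, 0, 0], [0, 0, 0], [0, 0, 0], [0, 0, 0], [0, 0, 0], [0, 0, 0], [0, 0, 0]]}}

```text
time: 8.72
tool_pos: [0.4154, 0.3209, 0.1494]
tool_rot: [3.14, 0.004, 0.093]
contact_force: [0.1, 0.5, 0.1]
opening: 0.01
grip_force: 0.0
```

```bash
python3 plan.py .485 -.1275 .165 5; python3 - <<'E'
from h import *
c=dict(np.load('pics/w3.npz'))
p=np.array([atz(c,u/1.25,v/1.25,.015)[:2] for u,v in((605,43),(735,72),(697,210),(570,187))]);print(p.mean(0),p)
a,b,d,e=p; print(np.degrees(np.arctan2(*((a-e)+(b-d))[::-1])), np.degrees(np.arctan2(*((e-d)+(a-b))[::-1]))-90)
E
```

```text
travel [ 27.6 453.  -14.9] mm dr [0.11 0.22 0.34] rows 10.889433578393756
[0.50087697 0.1707951 ] [[0.54741721 0.21124838]
 [0.54205946 0.12454229]
 [0.45394411 0.12951842]
 [0.46008711 0.2178713 ]]
-3.7824358196817363 -3.758726444182358
```

The fingers hadn't closed on the spout before the lift, so the funnel was missed. Looking again.

>>> {"name": "arm_command", "arguments": {"fingers": [-1, -1, -1, -1, -1, -1, -1, -1], "travel": [[0, 0, 0], [0, 0, 0], [0, 0, 0], [0, 0, 0], [0, 0, 0], [0, 0, 0], [0, 0, 0], [0, 0, 0]], "dr": [[0, 0, 0], [0, 0, 0], [0, 0, 0], [0, 0, 0], [0, 0, 0], [0, 0, 0], [0, 0, 0], [0, 0, 0]]}}

```text
time: 9.38
tool_pos: [0.4163, 0.3215, 0.1489]
tool_rot: [3.141, 0.001, 0.093]
contact_force: [-0.4, -0.6, 0.3]
opening: 0.0588
grip_force: 0.0
```

```bash
python3 - <<'E'
from h import *
print(observe()['tool_pos'],observe()['opening'])
c=save('wrist','w4',k=1.25); P=cloud(c); w=P.reshape(-1,3); w=w[(abs(w[:,0]-.418)<.04)&(abs(w[:,1]-.3205)<.04)]
l=w[(w[:,2]>.07)&(w[:,2]<.085)]; print(len(l),l.mean(0),cv2.minEnclosingCircle((l[:,:2]*1000).astype(np.float32)))
E
python3 plan.py .4175 .321 .05 5
```

```text
[0.41627534 0.3214567  0.14890816] 0.05882133547956843
607 [0.41720861 0.32130418 0.07869605] ((416.24859619140625, 321.2228088378906), 9.180505752563477)
travel [ 1.2  0.6 99.1] mm dr [0.02 0.04 0.34] rows 2.376582265643703
```

View pics/w4.png

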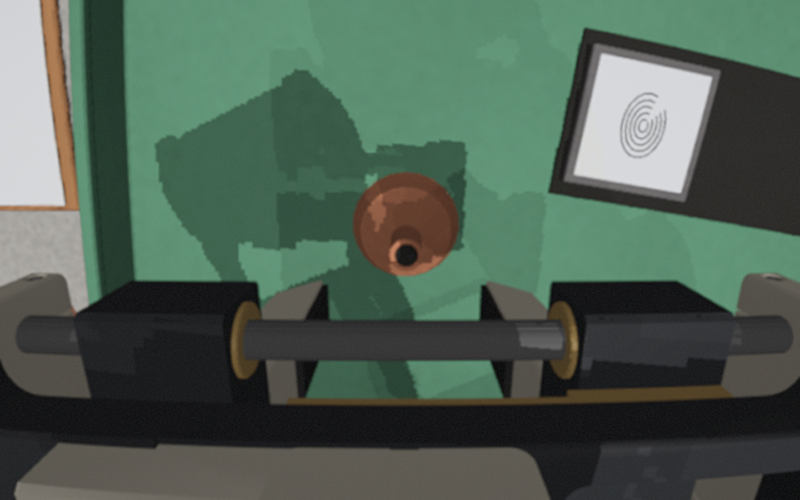

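The funnel stands unmoved with its spout at (405,255). I'll descend again and wait for the grip before lifting.

>>> {"name": "arm_command", "arguments": {"fingers": [-0.1, -0.1, -0.1, -0.1, 1, 1, 1, 1], "travel": [[0.001, 0.0005, 0.04], [0.001, 0.0005, 0.075], [0.001, 0.0005, 0.095], [0.001, 0.0005, 0.099], [0.001, 0.0005, 0.099], [0.001, 0.0005, 0.099], [0.001, 0.0005, 0.099], [0.001, 0.0005, 0.099]], "dr": [[0, 0, 0], [0, 0, 0], [0, 0, 0], [0, 0, 0], [0, 0, 0], [0, 0, 0], [0, 0, 0], [0, 0, 0]], "squeeze": 20}}

```text
time: 10.1
tool_pos: [0.4184, 0.3217, 0.0521]
tool_rot: [-3.14, -0.003, 0.093]
contact_force: [0.5, -0.1, 0.7]
opening: 0.0287
grip_force: 0.0
```

>>> {"name": "arm_command", "arguments": {"fingers": [1, 1, 1, 1], "travel": [[0, 0, 0], [0, 0, 0], [0, 0, 0], [0, 0, 0]], "dr": [[0, 0, 0], [0, 0, 0], [0, 0, 0], [0, 0, 0]]}}

```text
time: 10.43
tool_pos: [0.418, 0.3215, 0.0515]
tool_rot: [-3.141, -0.002, 0.093]
contact_force: [-0.9, -1.0, 6.9]
opening: 0.0176
grip_force: 20.0
```

>>> {"name": "arm_command", "arguments": {"fingers": [1, 1, 1, 1, 1, 1, 1, 1], "travel": [[0, 0, -0.02], [0, 0, -0.06], [0, 0.01, -0.1], [0, 0.05, -0.13], [0.01, 0.25, -0.13], [0.01, 0.25, -0.13], [0.01, 0.25, -0.13], [0.01, 0.25, -0.13]], "dr": [[0, 0, 0], [0, 0, 0], [0, 0, 0], [0, 0, 0], [0, 0, 0], [0, 0, 0], [0, 0, 0], [0, 0, 0]]}}

```text
time: 11.1
tool_pos: [0.4446, 0.1114, 0.1799]
tool_rot: [3.141, -0.001, 0.094]
contact_force: [1.4, -0.3, -0.7]
opening: 0.0175
grip_force: 20.0
```

```bash
python3 plan.py .485 -.1275 .16 5
```

```text
travel [ 17.8 241.6  19.9] mm dr [ 0.01 -0.03  0.38] rows 5.829353134374255
```

>>> {"name": "arm_command", "arguments": {"fingers": [1, 1, 1, 1, 1, 1, 1, 1], "travel": [[0.018, 0.225, 0.005], [0.018, 0.225, 0.005], [0.018, 0.225, 0.005], [0.018, 0.225, 0.01], [0.018, 0.225, 0.015], [0.018, 0.225, 0.02], [0.018, 0.225, 0.02], [0.018, 0.225, 0.02]], "dr": [[0, 0, 0], [0, 0, 0], [0, 0, 0], [0, 0, 0], [0, 0, 0], [0, 0, 0], [0, 0, 0], [0, 0, 0]]}}

```text
time: 11.77
tool_pos: [0.4833, -0.1099, 0.159]
tool_rot: [-3.141, 0.001, 0.091]
contact_force: [0.4, 0.8, -0.6]
opening: 0.0177
grip_force: 20.0
```

```bash
python3 plan.py .485 -.1275 .099 5; python3 - <<'E'
from h import *
c=save('side','s1',(300,220,460,340),5); 
E
```

```text
travel [ 0.2 17.7 59.9] mm dr [-0.06  0.08  0.19] rows 1.4991752297269483
```

View pics/s1.png

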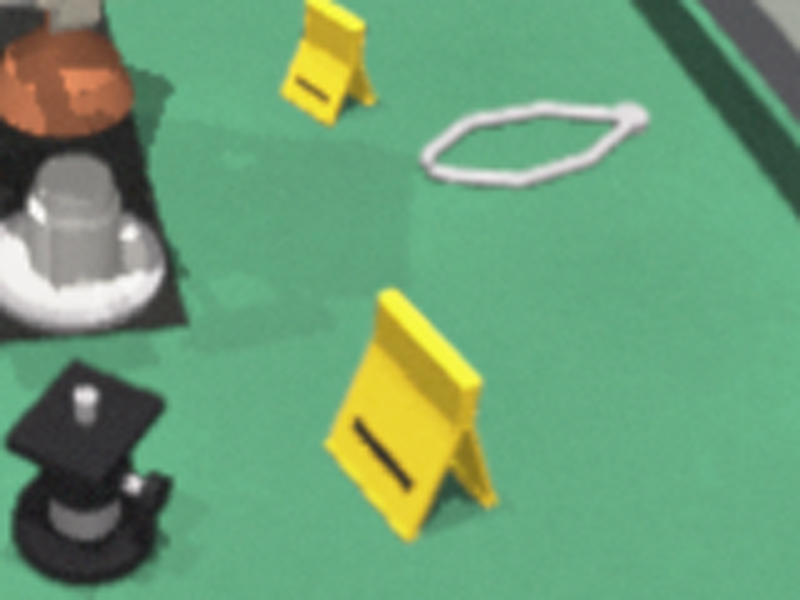

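The side crop shows the jar upright and central on the plate at about (78,215), with the funnel hanging level at (65,85).

>>> {"name": "arm_command", "arguments": {"fingers": [1, 1, 1, 1, 1, 1, 1, 1], "travel": [[0, 0.018, 0.0], [0, 0.018, 0.01], [0, 0.018, 0.03], [0, 0.018, 0.045], [0, 0.018, 0.052], [0, 0.018, 0.056], [0, 0.018, 0.059], [0, 0.018, 0.059]], "dr": [[0, 0, 0], [0, 0, 0], [0, 0, 0], [0, 0, 0], [0, 0, 0], [0, 0, 0], [0, 0, 0], [0, 0, 0]]}}

```text
time: 12.48
tool_pos: [0.4857, -0.1267, 0.1008]
tool_rot: [3.141, -0.0, 0.094]
contact_force: [0.1, -0.0, -0.2]
opening: 0.0176
grip_force: 20.0
```

>>> {"name": "arm_command", "arguments": {"fingers": [1, 1, 1, 1], "travel": [[0, 0, 0.001], [0, 0, 0.002], [0, 0, 0.002], [0, 0, 0.002]], "dr": [[0, 0, 0], [0, 0, 0], [0, 0, 0], [0, 0, 0]]}}

```text
time: 12.82
tool_pos: [0.4857, -0.1273, 0.0989]
tool_rot: [3.141, -0.001, 0.093]
contact_force: [0.1, -0.4, -0.5]
opening: 0.0173
grip_force: 20.0
```

>>> {"name": "arm_command", "arguments": {"fingers": [1, 1, 1], "travel": [[0, 0, 0.001], [0, 0, 0.002], [0, 0, 0.002]], "dr": [[0, 0, 0], [0, 0, 0], [0, 0, 0]]}}

```text
time: 13.07
tool_pos: [0.4862, -0.1275, 0.0985]
tool_rot: [3.14, -0.002, 0.093]
contact_force: [-3.4, 1.2, 14.8]
opening: 0.0175
grip_force: 20.0
```

Contact came at the expected height. Releasing.

>>> {"name": "arm_command", "arguments": {"fingers": [0.4, 0.2, 0, 0, 0, 0, 0, 0], "travel": [[0, 0, 0], [0, 0, 0], [0, 0, 0], [0, 0, 0], [0, 0, 0], [0, 0, -0.02], [0, 0, -0.06], [0, 0, -0.1]], "dr": [[0, 0, 0], [0, 0, 0], [0, 0, 0], [0, 0, 0], [0, 0, 0], [0, 0, 0], [0, 0, 0], [0, 0, 0]]}}

```text
time: 13.73
tool_pos: [0.4844, -0.1268, 0.1964]
tool_rot: [-3.14, 0.004, 0.093]
contact_force: [1.4, -1.1, -0.0]
opening: 0.0462
grip_force: 0.0
```

```bash
python3 plan.py .616 -.302 .17 105.7; python3 - <<'E'
from h import *
c=read_camera('top'); P=cloud(c); w=P.reshape(-1,3); w=w[(abs(w[:,0]-.485)<.05)&(abs(w[:,1]+.128)<.05)]
for a,b in((.055,.08),(.11,.135)):
    l=w[(w[:,2]>a)&(w[:,2]<b)]; print(len(l),l.mean(0),cv2.minEnclosingCircle((l[:,:2]*1000).astype(np.float32))if len(l) else '')
E
```

```text
travel [114.8 186.8  25.6] mm dr [-2.8000e-01  6.0000e-02 -1.0037e+02] rows 5.292791055273194
32 [ 0.47373911 -0.1033183   0.06662116] ((481.68072509765625, -124.996337890625), 35.074222564697266)
0 [nan nan nan] <stdin>:4: RuntimeWarning: Mean of empty slice.
  ret = um.true_divide(
```

>>> {"name": "arm_command", "arguments": {"fingers": [0, 0, 0, 0, 0, 0, 0, 0], "travel": [[0.02, 0.03, 0], [0.04, 0.06, 0], [0.06, 0.09, 0], [0.08, 0.12, 0], [0.09, 0.15, 0.005], [0.1, 0.17, 0.01], [0.115, 0.187, 0.02], [0.115, 0.187, 0.026]], "dr": [[0, 0, -7], [0, 0, -14], [0, 0, -21], [0, 0, -28], [0, 0, -35], [0, 0, -42], [0, 0, -49], [0, 0, -56]]}}

```text
time: 14.45
tool_pos: [0.6186, -0.3058, 0.1679]
tool_rot: [3.142, 0.001, 1.074]
contact_force: [-0.8, 1.2, -1.3]
opening: 0.0459
grip_force: 0.0
```

```bash
python3 plan.py .616 -.302 .17 105.7; python3 - <<'E'
from h import *
c=save('top','t5',(340,150,500,270),5)
P=cloud(c); w=P.reshape(-1,3); w=w[(abs(w[:,0]-.485)<.05)&(abs(w[:,1]+.128)<.05)]
for a,b in((.055,.08),(.11,.14)):
    l=w[(w[:,2]>a)&(w[:,2]<b)]; print(len(l),l.mean(0),cv2.minEnclosingCircle((l[:,:2]*1000).astype(np.float32))if len(l) else '')
E
```

```text
travel [ 2.1 -4.2 -2.1] mm dr [-1.000e-02  3.000e-02 -4.415e+01] rows 0.12232064239532439
0 [nan nan nan] 
0 [nan nan nan] <stdin>:5: RuntimeWarning: Mean of empty slice.
  ret = um.true_divide(
```

>>> {"name": "arm_command", "arguments": {"fingers": [0, 0, 0, 0, 0, 0, 0, 0], "travel": [[0.002, -0.004, 0], [0.002, -0.004, 0], [0.002, -0.004, 0], [0.002, -0.004, 0], [0.002, -0.004, 0], [0.002, -0.004, 0], [0.002, -0.004, 0], [0.002, -0.004, 0]], "dr": [[0, 0, -7], [0, 0, -14], [0, 0, -21], [0, 0, -28], [0, 0, -35], [0, 0, -41], [0, 0, -44], [0, 0, -44]]}}

```text
time: 15.17
tool_pos: [0.6147, -0.2986, 0.1706]
tool_rot: [-3.141, -0.0, 1.838]
contact_force: [-0.2, -0.4, 0.2]
opening: 0.0455
grip_force: 0.0
```

```bash
python3 - <<'E'
from h import *
print(observe()['tool_pos'],observe()['tool_rot'])
c=save('wrist','w6',k=1.25); P=cloud(c); w=P.reshape(-1,3); w=w[(abs(w[:,0]-.616)<.05)&(abs(w[:,1]+.302)<.05)]
l=w[(w[:,2]>.085)&(w[:,2]<.11)]; print(len(l),l.mean(0),cv2.minAreaRect((l[:,:2]*1000).astype(np.float32)))
E
python3 plan.py .616 -.302 .07 105.7
```

```text
[ 0.61472155 -0.29859752  0.1705804 ] [-3.14144513e+00 -1.39763995e-04  1.83805215e+00]
1331 [ 0.61492938 -0.30198803  0.09392605] ((615.340087890625, -303.77783203125), (9.947470664978027, 69.67977142333984), 16.164396286010742)
travel [ -3.6   0.3 100.6] mm dr [-0.01 -0.01 -0.54] rows 2.4142407688687797
```

View pics/w6.png

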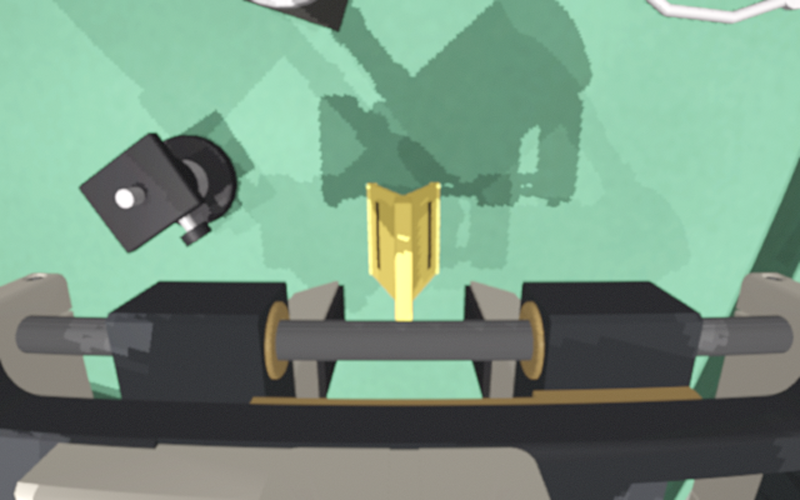

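The wrist picture shows the large tent's crest at (403,280), centred between the fingers, and the tripod well clear at (180,190).

>>> {"name": "arm_command", "arguments": {"fingers": [0, 0, 0, 0, 1, 1, 1, 1], "travel": [[-0.004, 0, 0.035], [-0.004, 0, 0.07], [-0.004, 0, 0.095], [-0.004, 0, 0.1025], [-0.004, 0, 0.1025], [-0.004, 0, 0.1025], [-0.004, 0, 0.1025], [-0.004, 0, 0.1025]], "dr": [[0, 0, -0.5], [0, 0, -0.5], [0, 0, -0.5], [0, 0, -0.5], [0, 0, -0.5], [0, 0, -0.5], [0, 0, -0.5], [0, 0, -0.5]], "squeeze": 15}}

```text
time: 15.88
tool_pos: [0.6171, -0.3036, 0.0705]
tool_rot: [3.139, 0.003, 1.847]
contact_force: [0.6, -0.0, 0.4]
opening: 0.0239
grip_force: 0.0
```

>>> {"name": "arm_command", "arguments": {"fingers": [1, 1, 1, 1, 1, 1], "travel": [[0, 0, 0], [0, 0, 0], [0, 0, 0], [0, 0, 0], [0, 0, 0], [0, 0, 0]], "dr": [[0, 0, 0], [0, 0, 0], [0, 0, 0], [0, 0, 0], [0, 0, 0], [0, 0, 0]]}}

```text
time: 16.38
tool_pos: [0.6163, -0.3031, 0.0691]
tool_rot: [3.141, 0.001, 1.847]
contact_force: [-0.8, 0.8, 6.4]
opening: 0.0099
grip_force: 15.0
```

```bash
python3 plan.py .4935 .0212 .22 86.4
```

```text
travel [ 345.3  -29.5 -151.3] mm dr [ 0.06  0.06 19.43] rows 9.069330564859827
```

>>> {"name": "arm_command", "arguments": {"fingers": [1, 1, 1, 1, 1], "travel": [[0, 0, -0.02], [0, 0, -0.06], [0, 0, -0.1], [0, 0, -0.14], [0, 0, -0.15]], "dr": [[0, 0, 0], [0, 0, 0], [0, 0, 0], [0, 0, 3], [0, 0, 10]]}}

```text
time: 16.8
tool_pos: [0.6179, -0.304, 0.2258]
tool_rot: [3.133, 0.007, 1.671]
contact_force: [0.2, -0.7, -0.0]
opening: 0.0098
grip_force: 15.0
```

```bash
python3 plan.py .4935 .0212 .22 86.4
```

```text
travel [336.1 -91.4   2.7] mm dr [0.53 0.36 9.32] rows 8.351961642680514
```

>>> {"name": "arm_command", "arguments": {"fingers": [1, 1, 1, 1, 1, 1, 1, 1], "travel": [[0.336, -0.09, 0], [0.336, -0.09, 0], [0.336, -0.09, 0], [0.336, -0.09, 0], [0.336, -0.09, 0], [0.336, -0.09, 0], [0.336, -0.09, 0], [0.336, -0.09, 0]], "dr": [[0, 0, 7], [0, 0, 9.3], [0, 0, 9.3], [0, 0, 9.3], [0, 0, 9.3], [0, 0, 9.3], [0, 0, 9.3], [0, 0, 9.3]]}}

```text
time: 17.47
tool_pos: [0.4961, 0.0103, 0.2178]
tool_rot: [-3.141, -0.0, 1.51]
contact_force: [0.6, 0.1, 0.0]
opening: 0.0098
grip_force: 15.0
```

```bash
python3 plan.py .4935 .0212 .12 86.4
```

```text
travel [10.7 -3.2 97.8] mm dr [-0.02 -0.    0.11] rows 2.3607041373641966
```

>>> {"name": "arm_command", "arguments": {"fingers": [1, 1, 1, 1, 1, 1, 1], "travel": [[0.009, -0.003, 0.01], [0.009, -0.003, 0.05], [0.009, -0.003, 0.085], [0.009, -0.003, 0.11], [0.009, -0.003, 0.12], [0.009, -0.003, 0.12], [0.009, -0.003, 0.12]], "dr": [[0, 0, 0], [0, 0, 0], [0, 0, 0], [0, 0, 0], [0, 0, 0], [0, 0, 0], [0, 0, 0]]}}

```text
time: 18.05
tool_pos: [0.4948, 0.0178, 0.0978]
tool_rot: [-3.14, 0.0, 1.51]
contact_force: [0.4, 0.0, -0.2]
opening: 0.01
grip_force: 15.0
```

```bash
python3 plan.py .4935 .0212 .0725 86.4; python3 - <<'E'
from h import *
c=save('side','s7',(270,160,430,300),5)
E
```

```text
travel [ 3.3 -1.4 25.3] mm dr [-0.07  0.    0.13] rows 0.6123119778198364
```

View pics/s7.png

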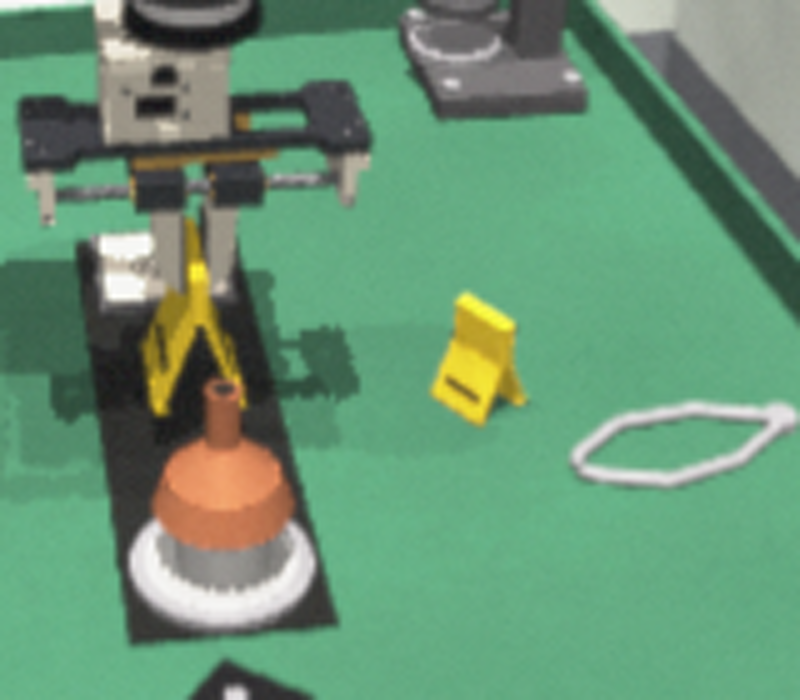

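The side crop shows the funnel seated level on the jar at (223,490), central on the plate. The large tent is held upright over the mat at (195,320). Lowering it.

>>> {"name": "arm_command", "arguments": {"fingers": [1, 1, 1, 1, 1, 1], "travel": [[0.0033, -0.0014, 0.01], [0.0033, -0.0014, 0.018], [0.0033, -0.0014, 0.023], [0.0033, -0.0014, 0.0255], [0.0033, -0.0014, 0.0255], [0.0033, -0.0014, 0.0255]], "dr": [[0, 0, 0], [0, 0, 0], [0, 0, 0], [0, 0, 0], [0, 0, 0], [0, 0, 0]]}}

```text
time: 18.6
tool_pos: [0.494, 0.0211, 0.0728]
tool_rot: [3.141, 0.0, 1.51]
contact_force: [0.4, 0.1, -1.1]
opening: 0.0099
grip_force: 15.0
```

>>> {"name": "arm_command", "arguments": {"fingers": [1, 1, 1], "travel": [[0, 0, 0.001], [0, 0, 0.0015], [0, 0, 0.0015]], "dr": [[0, 0, 0], [0, 0, 0], [0, 0, 0]]}}

```text
time: 18.85
tool_pos: [0.4943, 0.0211, 0.072]
tool_rot: [3.14, 0.0, 1.51]
contact_force: [-2.0, 0.3, 5.4]
opening: 0.0099
grip_force: 15.0
```

>>> {"name": "arm_command", "arguments": {"fingers": [0.5, 0, -0.2, -0.2, -0.2, -0.2, -0.2, -0.2], "travel": [[0, 0, 0], [0, 0, 0], [0, 0, 0], [0, 0, 0], [0, 0, -0.01], [0, 0, -0.04], [0, 0, -0.08], [0, 0, -0.115]], "dr": [[0, 0, 0], [0, 0, 0], [0, 0, 0], [0, 0, 0], [0, 0, 0], [0, 0, 0], [0, 0, 0], [0, 0, 0]]}}

```text
time: 19.52
tool_pos: [0.4934, 0.0213, 0.1883]
tool_rot: [-3.141, 0.0, 1.51]
contact_force: [1.7, 1.1, 0.6]
opening: 0.0544
grip_force: 0.0
```

```bash
python3 plan.py .669 .002 .15 116.4
```

```text
travel [ -8.6 176.4  38.2] mm dr [-2.000e-02 -0.000e+00 -2.986e+01] rows 4.333760708247369
```

>>> {"name": "arm_command", "arguments": {"fingers": [-0.2, -0.2, -0.2, -0.2, -0.2, -0.2, -0.2, -0.2], "travel": [[-0.002, 0.04, 0], [-0.004, 0.08, 0], [-0.006, 0.12, 0.01], [-0.008, 0.16, 0.025], [-0.0086, 0.176, 0.038], [-0.0086, 0.176, 0.038], [-0.0086, 0.176, 0.038], [-0.0086, 0.176, 0.038]], "dr": [[0, 0, -7], [0, 0, -14], [0, 0, -21], [0, 0, -28], [0, 0, -30], [0, 0, -30], [0, 0, -30], [0, 0, -30]]}}

```text
time: 20.18
tool_pos: [0.6683, 0.0021, 0.1488]
tool_rot: [-3.141, -0.0, 2.033]
contact_force: [-0.2, -0.8, 0.5]
opening: 0.0551
grip_force: 0.0
```

```bash
python3 - <<'E'
from h import *
print(observe()['tool_pos'],observe()['tool_rot'])
c=save('wrist','w8',k=1.25); P=cloud(c); w=P.reshape(-1,3); w=w[(abs(w[:,0]-.669)<.04)&(abs(w[:,1]-.002)<.04)]
l=w[(w[:,2]>.059)&(w[:,2]<.08)]; print(len(l),l.mean(0),cv2.minAreaRect((l[:,:2]*1000).astype(np.float32)))
E
python3 plan.py .669 .002 .043 116.4
```

```text
[0.66832266 0.00214621 0.14875025] [-3.14135140e+00 -8.81100501e-05  2.03321753e+00]
834 [0.66793921 0.00296608 0.06775801] ((668.4133911132812, 1.64105224609375), (9.92509651184082, 42.12805938720703), 26.768381118774414)
travel [ -0.4   0.4 106.4] mm dr [0.04 0.03 0.11] rows 2.551404690012797
```

View pics/w8.png

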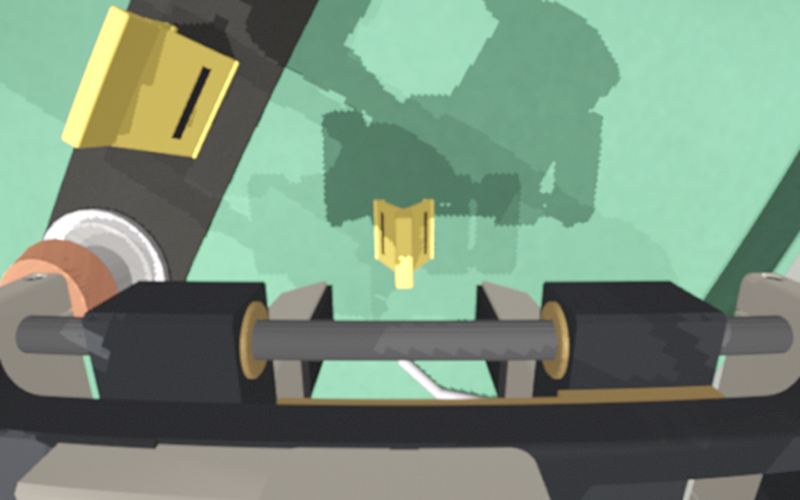

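The wrist picture shows the small tent's crest at (403,270), centred between the fingers. The large tent stands on the mat at (150,85), and the caliper at (430,380) lies below finger height.

>>> {"name": "arm_command", "arguments": {"fingers": [-0.2, -0.2, -0.2, -0.2, 1, 1, 1, 1], "travel": [[0, 0, 0.035], [0, 0, 0.07], [0, 0, 0.098], [0, 0, 0.107], [0, 0, 0.107], [0, 0, 0.107], [0, 0, 0.107], [0, 0, 0.107]], "dr": [[0, 0, 0], [0, 0, 0], [0, 0, 0], [0, 0, 0], [0, 0, 0], [0, 0, 0], [0, 0, 0], [0, 0, 0]], "squeeze": 15}}

```text
time: 20.9
tool_pos: [0.6703, 0.0019, 0.0438]
tool_rot: [3.138, 0.003, 2.034]
contact_force: [-0.2, -0.2, -0.0]
opening: 0.0329
grip_force: 0.0
```

>>> {"name": "arm_command", "arguments": {"fingers": [1, 1, 1, 1, 1, 1, 1], "travel": [[0, 0, 0], [0, 0, 0], [0, 0, 0], [0, 0, 0], [0, 0, 0], [0, 0, 0], [0, 0, 0]], "dr": [[0, 0, 0], [0, 0, 0], [0, 0, 0], [0, 0, 0], [0, 0, 0], [0, 0, 0], [0, 0, 0]]}}

```text
time: 21.48
tool_pos: [0.6691, 0.002, 0.0415]
tool_rot: [3.141, 0.0, 2.034]
contact_force: [-2.3, -0.0, 4.0]
opening: 0.0097
grip_force: 15.0
```

>>> {"name": "arm_command", "arguments": {"fingers": [1, 1, 1, 1, 1], "travel": [[0, 0, -0.02], [0, 0, -0.05], [0, 0, -0.08], [0, 0, -0.08], [0, 0, -0.08]], "dr": [[0, 0, 0], [0, 0, 0], [0, 0, 7], [0, 0, 14], [0, 0, 21]]}}

```text
time: 21.9
tool_pos: [0.6701, 0.0019, 0.1233]
tool_rot: [3.137, 0.001, 1.662]
contact_force: [-0.5, 0.2, -1.2]
opening: 0.0099
grip_force: 15.0
```

```bash
python3 plan.py .6018 .165 .12 86.4
```

```text
travel [168.6 -53.3   2.9] mm dr [0.25 0.03 8.8 ] rows 4.240924847980034
```

>>> {"name": "arm_command", "arguments": {"fingers": [1, 1, 1, 1, 1, 1, 1, 1], "travel": [[0.168, -0.053, 0], [0.168, -0.053, 0], [0.168, -0.053, 0], [0.168, -0.053, 0], [0.168, -0.053, 0.02], [0.168, -0.053, 0.04], [0.168, -0.053, 0.05], [0.168, -0.053, 0.05]], "dr": [[0, 0, 7], [0, 0, 8.8], [0, 0, 8.8], [0, 0, 8.8], [0, 0, 8.8], [0, 0, 8.8], [0, 0, 8.8], [0, 0, 8.8]]}}

```text
time: 22.57
tool_pos: [0.5982, 0.1638, 0.0681]
tool_rot: [-3.136, 0.001, 1.514]
contact_force: [-0.7, -0.6, 0.0]
opening: 0.01
grip_force: 15.0
```

```bash
python3 plan.py .6018 .165 .042 86.4
```

```text
travel [ 1.4  3.7 26.1] mm dr [-0.31  0.08  0.36] rows 0.6332448316936332
```

>>> {"name": "arm_command", "arguments": {"fingers": [1, 1, 1, 1], "travel": [[0.001, 0.003, 0.01], [0.001, 0.003, 0.019], [0.001, 0.003, 0.02], [0.001, 0.003, 0.02]], "dr": [[0, 0, 0], [0, 0, 0], [0, 0, 0], [0, 0, 0]]}}

```text
time: 22.9
tool_pos: [0.6029, 0.1643, 0.0505]
tool_rot: [-3.141, 0.0, 1.513]
contact_force: [0.5, 0.0, -0.1]
opening: 0.0095
grip_force: 15.0
```

```bash
python3 plan.py .6018 .165 .042 86.4
```

```text
travel [ 0.6 -1.2  8.5] mm dr [-0.06  0.02  0.29] rows 0.2051422960918417
```

>>> {"name": "arm_command", "arguments": {"fingers": [1, 1, 1, 1, 1], "travel": [[0.0005, -0.001, 0.004], [0.0005, -0.001, 0.007], [0.0005, -0.001, 0.0085], [0.0005, -0.001, 0.0095], [0.0005, -0.001, 0.0095]], "dr": [[0, 0, 0.3], [0, 0, 0.3], [0, 0, 0.3], [0, 0, 0.3], [0, 0, 0.3]]}}

```text
time: 23.32
tool_pos: [0.6021, 0.1655, 0.0416]
tool_rot: [3.141, 0.0, 1.509]
contact_force: [1.0, 1.0, -0.2]
opening: 0.0103
grip_force: 15.0
```

>>> {"name": "arm_command", "arguments": {"fingers": [1, 1, 1], "travel": [[0, 0, 0.001], [0, 0, 0.001], [0, 0, 0.001]], "dr": [[0, 0, 0], [0, 0, 0], [0, 0, 0]]}}

```text
time: 23.57
tool_pos: [0.6022, 0.1656, 0.0415]
tool_rot: [3.141, -0.0, 1.509]
contact_force: [-2.0, 0.1, 4.5]
opening: 0.0101
grip_force: 15.0
```

>>> {"name": "arm_command", "arguments": {"fingers": [0.5, 0, -0.2, -0.2, -0.2, -0.2, -0.2, -0.2], "travel": [[0, 0, 0], [0, 0, 0], [0, 0, 0], [0, 0, 0], [0, 0, -0.01], [0, 0, -0.04], [0, 0, -0.08], [0, 0, -0.12]], "dr": [[0, 0, 0], [0, 0, 0], [0, 0, 0], [0, 0, 0], [0, 0, 0], [0, 0, 0], [0, 0, 0], [0, 0, 0]]}}

```text
time: 24.23
tool_pos: [0.6013, 0.1653, 0.1617]
tool_rot: [-3.139, 0.001, 1.509]
contact_force: [0.6, 0.8, 0.3]
opening: 0.0539
grip_force: 0.0
```

>>> {"name": "arm_command", "arguments": {"fingers": [-0.2, -0.2, -0.2, -0.2, -0.2, -0.2, -0.2, -0.2], "travel": [[0.04, 0, -0.04], [0.3, 0.03, -0.08], [0.3, 0.03, -0.08], [0.3, 0.03, -0.08], [0.3, 0.03, -0.08], [0.3, 0.03, -0.08], [0.3, 0.03, -0.08], [0.3, 0.03, -0.08]], "dr": [[0, 0, 0], [0, 0, 0], [0, 0, 0], [0, 0, 0], [0, 0, 0], [0, 0, 0], [0, 0, 0], [0, 0, 0]]}}

```text
time: 24.9
tool_pos: [0.6493, 0.4668, 0.242]
tool_rot: [3.141, -0.002, 1.511]
contact_force: [-0.3, 0.3, 0.1]
opening: 0.0551
grip_force: 0.0
```

```bash
python3 - <<'E'
from h import *
c=save('top','t9',k=1.25); P=cloud(c)[130:260]
w0=P.reshape(-1,3)
def rect(n,x,y,r,a,b):
    w=w0[(abs(w0[:,0]-x)<r)&(abs(w0[:,1]-y)<r)&(w0[:,2]>a)&(w0[:,2]<b)]
    print(n,len(w),w.mean(0).round(4) if len(w) else '',cv2.minAreaRect((w[:,:2]*1000).astype(np.float32)) if len(w)>3 else '')
rect('large',.4935,.021,.06,.08,.13); rect('small',.602,.165,.045,.05,.1); rect('spout',.485,-.128,.05,.11,.15); rect('funnel',.485,-.128,.06,.045,.15)
rect('tripod',.457,-.307,.06,.07,.12)
E
```

```text
large 106 [0.4948 0.0206 0.0947] ((495.7483215332031, 19.856870651245117), (67.74162292480469, 11.79622745513916), 87.18093872070312)
small 59 [0.6028 0.1675 0.0646] ((603.5708618164062, 166.75473022460938), (39.37392807006836, 10.163493156433105), 86.1461181640625)
spout 41 [ 0.485  -0.1249  0.1235] ((485.7078857421875, -125.67188262939453), (16.05377769470215, 17.50576400756836), 39.44905471801758)
funnel 481 [ 0.4824 -0.1213  0.0772] ((485.7330322265625, -125.12615203857422), (72.54093933105469, 71.06956481933594), 45.362125396728516)
tripod 352 [ 0.4559 -0.3074  0.0796] ((456.4654235839844, -308.09649658203125), (59.992279052734375, 51.907474517822266), 46.74685287475586)
```

View pics/t9.png

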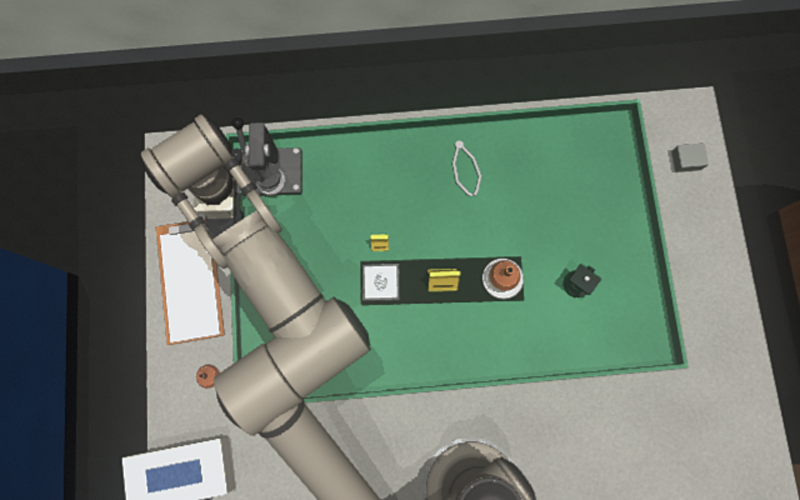

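The top picture shows the large tent at (443,279) midway, the small tent at (379,242) squarely behind the card, and the funnel over the jar on the plate at (505,275). The tripod and caliper are where they were. A short settle, then hand in.

>>> {"name": "arm_command", "arguments": {"fingers": [-0.2, -0.2, -0.2, -0.2], "travel": [[0, -0.02, 0], [0, -0.02, 0], [0, -0.02, 0], [0, -0.02, 0]], "dr": [[0, 0, 0], [0, 0, 0], [0, 0, 0], [0, 0, 0]]}}

```text
time: 25.28
tool_pos: [0.6314, 0.4639, 0.2426]
tool_rot: [3.139, -0.001, 1.508]
contact_force: [-0.4, -0.0, 0.6]
opening: 0.0548
grip_force: 0.0
```

```bash
python3 -c "
from cell import *
print(observe()['contact_force']); print(hand_in())"
```

```text
[-0.44337335 -0.04737902  0.61883834]
the job is handed in; nothing more can be done
None
```

The job is handed in at about 25 s: the jar is on the plate with the large funnel over it, both tents are placed upright and let go (all within about 3 mm by the top camera), and the tripod head and caliper were left alone; the hand-in returned no verdict.

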